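# Put the sideboard back in order after dusting

### The arm

A 6-joint arm with a two-finger parallel gripper is mounted at the origin on the work surface. World frame = base frame: x ahead of the robot, y to its left, z up, the work surface at z = 0. Lengths are in m, angles in degrees, forces in N, time in s.
With the tool pointing down it reaches from about 0.375 to 0.75 m from the base axis. Payload 9 kg.
Tool frame: the origin (TCP) lies where the fingers leave the gripper's body, on its centre line; the fingertips stand 73 mm ahead of it and the grasp point (between the pads) lies 54 mm ahead of it (robot.tip_reach is the distance from the TCP to the fingertips, in m); z points along the fingers, y is the line along which they close (so a half turn about z gives the same grasp; the last joint's range is limited). The gripper opens to 85 mm and grips with 20 to 120 N. Pads are 22 mm wide; open, the fingers measure 114 mm over their backs; the gripper's body (76 mm by 85 mm) begins 54 mm behind the grasp point. The pads swing forward as they close: fully open they stand 13 mm farther back than shut.
Start: joints at [62.298, 5.964, 5.575, 89.605, 0, 77.527], TCP at [0.158, 0.579, 0.304] pointing down, gripper open.
Joint ranges: [-171.21, 171.21], [-48.23, 106.86], [-62.78, 66.21], [-105.2, 120.99], [-86.42, 89.51], [-180, 180]. Speed limits (degrees/s): [127.2, 127.2, 147.25, 180, 180, 180].

### API

Orientations are given as [roll, pitch, yaw] about the fixed x, y, z axes, in that order (R = Rz(yaw) Ry(pitch) Rx(roll)).
In Python, from plant import robot gives the robot as it stands. Calls block until the motion is done:
- robot.move_pose(position, orientation): joint-space move of the TCP to a pose.
- robot.line_to(position, vel=0.15, rotation=None, guard=None): straight line of the TCP; rotation=None keeps the orientation; vel is the mean speed in m/s. With guard (N) it stops when the force on the tool has changed by that much, and returns True; else False.
- robot.goto_joints(angles): joint-space move.
- robot.set_gripper(opening): finger opening in m; the grip force is fixed at half the most; returns when the fingers have stopped.
- robot.pause(seconds).
- robot.ik(position, orientation): joint angles nearest the present ones, or None.
- robot.observe(): the state.
- robot.grab_frame(name): name is "scene" or "top" or "wrist"; returns the picture (420x560x3 uint8, blue, green, red); there is no depth.
- robot.get_calibration(name): a dict with "vertical_fov" (degrees; the focal length in pixels is half the picture's height over the tangent of half this angle, whatever the lens; pixels are square), "cx", "cy" (the principal point, pixels), "k1" (the pictures are not rectified: a ray, as slopes to the right and down, at radius r is drawn at 1 + k1 r^2 times it, then the intrinsics apply), "rvec" (rotation vector, rad) and "tvec" (3), from world to camera coordinates, as OpenCV has them. Camera axes: x right, y down, z forward; pixel columns grow to the right and rows downward; lengths in m; the calibration is good to about 2 mm. A picture is of the moment at which its call begins: read the wrist's pose just before it. get_calibration takes no time and is no camera call; for the wrist camera it gives the pose at the moment of the call.
A pose or a line that the arm cannot do raises robot.IKError and nothing moves.
- robot.job_done(): hands the job in; it is judged then, once.
The state is a dict: "time": time; "q": joint angles; "qvel": joint speeds; "joint_torque": joint torques, N m; "tool_pos": TCP position; "tcp_rot": TCP orientation; "ft_force": force on the tool from outside, world axes, zero at the start; "torque": the same for the moment, N m; "gripper_width": finger opening in m; "gripper_force": force on a finger pad.
Only numpy, scipy, OpenCV 4.12 (cv2) and the standard library are available. Lean on these libraries where they do the work, as an engineer would, in place of code of your own. Each camera call takes 0.05 s, during which the arm holds its last target. There are 200 camera calls.

### The job

The sideboard has been dusted; put the four things that were set aside back in their own homes: the sunglasses standing upright in the lined half of the open clear case, the key lying flat in the black dish, the terracotta pot upright inside its saucer, and the glass paperweight flat on the middle of the pile of letters. Set the sunglasses, pot and paperweight down rather than dropping them, and leave the stapler and the mug where they are.

Things in the scene. Friction and masses are not known exactly. Their poses are not given: they have to be found in the camera images.
- sunglasses: folded brown tortoiseshell sunglasses with dark green lenses, one rigid piece standing on lower rims and ear hooks: 140 mm wide (y), 36 mm deep (x; lenses at +x, folded temples at -x), 43 mm tall. Origin: underside, centre of that outline. Grip from above at the centre across x: bridge and temples are 36 mm apart over their outsides, both solid 32 to 40 mm up, the nose gap open below. About 40 g.
- pot: small empty rounded terracotta pot, round about z: 62 mm across at its belly (26 to 36 mm up), 59 mm across the rim, foot 42 mm across, 57 mm tall. Origin: centre of its underside. 130 g or so.
- paperweight: clear bluish glass paperweight, a low dome with blue and yellow flowers inside, round about z: 57 mm across at its widest (16 mm up), flat base 48 mm across, 36 mm tall. Origin: centre of its underside. 170 g or so.
- key: steel door key lying flat, 62 mm long (x). Origin: middle of its length, at the underside. The dark grey head (26 mm long, 24 mm wide along y, 8 mm thick, resting on the table) is at -x, its middle 18 mm from the origin; the bright blade (9 mm wide, 3 mm thick) runs to +x. Grip across the head, along y. About 30 g.
- case: fixed clear acrylic case, its flip lid folded back flat: two open trays side by side. Origin: underside, middle of the blue-lined base half, home of the sunglasses: 60 (x) x 166 mm (y), rim 28 mm high, walls 3 mm, inner floor 3 mm up. They stand in it lengthwise, y along y, either way round. The unlined lid half, 60 x 166 x 24 mm, lies on the +x side, centre 63 mm from the origin.
- dish: fixed round matte black ceramic dish, 132 mm across the rim, 22 mm high, inner floor 5 mm up and about 108 mm across; the home of the key. Origin: centre of its underside.
- saucer: fixed round terracotta saucer, 88 mm across the rim, 11 mm high, inner floor 4 mm up and about 70 mm across; the home of the pot. Origin: centre of its underside.
- letters: fixed pile of three envelopes, the top one off-white, 105 mm (x) by 150 mm (y), 12 mm high; the paperweight belongs flat on its middle. Origin: centre of its underside.
- stapler: chrome stapler, 140 mm long (along y), 34 mm wide, about 65 mm high; leave it alone. Origin: centre of its underside.
- mug: blue ceramic mug, 80 mm across, 90 mm high, handle at +y; leave it alone. Origin: centre of its underside.
Things that resemble listed ones, but are neither listed nor needed, are in the scene too. Of the things that look like the key, take the one that is farthest from the robot's base at the start. Leave any red look-alike of the sunglasses alone.

How it is judged:
By the outcome, as a careful person would: the job done as asked, in the order asked, and still so for the second after the job is handed in, with the robot touching nothing.
It also fails if it takes over 104 s, if anything falls off the work surface, if the arm or the gripper's body presses on something with over 40 N, if the wrist force passes 120 N, or if a joint passes its speed limit or range.

## Working session

There is one attempt and no reset: what is moved stays moved. The work goes in short steps, each a Python script; the robot and the scene stay as the last script left them, time stands still between calls to the robot, and variables do not carry over. Pictures are saved under pics/ and viewed, at most 14 in all, crops included, and the job is handed in when it is done.

```bash
ls; mkdir -p pics; python3 - <<'E'
from plant import robot
import cv2
for n in("scene","top"):
    cv2.imwrite(f"pics/{n}0.png",cv2.resize(robot.grab_frame(n),(800,600),interpolation=cv2.INTER_CUBIC)); print(n,robot.get_calibration(n))
print(robot.get_calibration("wrist"))
E
```

```text
pics
scene {'vertical_fov': 55.782774113687935, 'cx': 284.8017242272681, 'cy': 201.37169775245195, 'k1': -0.01602652021325532, 'rvec': array([ 1.03507268,  2.49439783, -0.97101998]), 'tvec': array([ 0.3494753 , -0.23498484,  1.20628511])}
top {'vertical_fov': 49.25265838804288, 'cx': 280.61766698208777, 'cy': 204.18611576846035, 'k1': 0.03966844560595405, 'rvec': array([ 2.14375539, -2.17111079,  0.15794574]), 'tvec': array([-0.00986911,  0.49017857,  1.26053037])}
{'vertical_fov': 61.4721268805993, 'cx': 272.5561922265667, 'cy': 206.26946501666703, 'k1': -0.051773860284666594, 'rvec': array([-2.30336015, -1.76043932, -0.2564464 ]), 'tvec': array([-0.59876349, -0.03677516,  0.37994813])}
```

View pics/scene0.png

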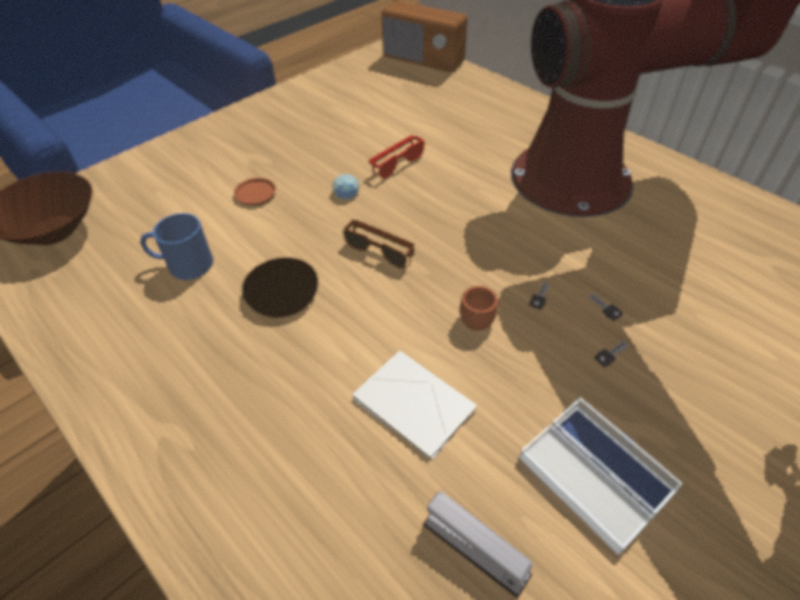

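View pics/top0.png

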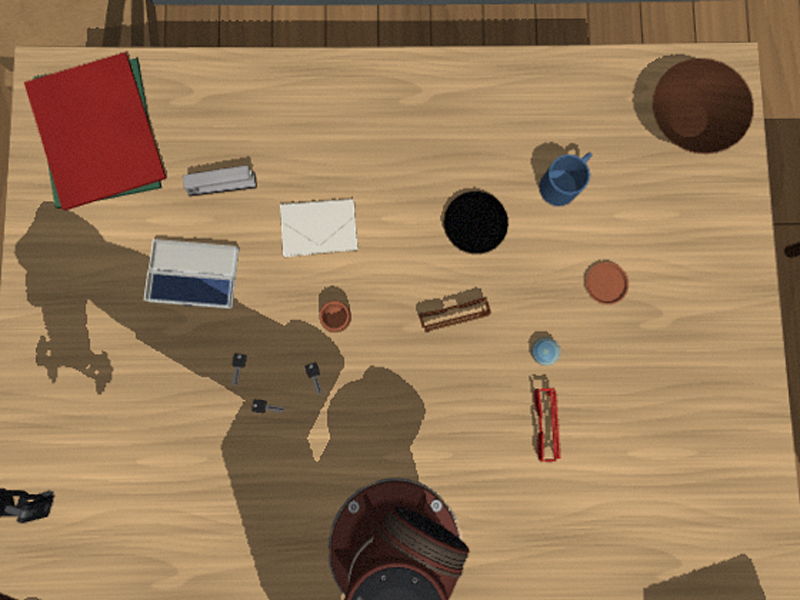

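Top view (800x600 px): sunglasses (453,310), the farthest key (239,360), pot (335,316), paperweight (545,350). Their homes are the case's lined half (190,290), dish (475,221), saucer (606,282) and letters (318,227). The red glasses at (547,424) and the other two keys stay where they are.

```bash
cat > h.py <<'E'
import numpy as np, cv2
from plant import robot
from scipy.spatial.transform import Rotation as Ro
def K(c):
    f=210/np.tan(np.radians(c["vertical_fov"]/2)); return np.array([[f,0,c["cx"]],[0,f,c["cy"]],[0,0,1.]])
def ray(c,uv):  # origin, direction (world); uv in 560x420 pixels
    p=cv2.undistortPoints(np.array([[uv]],float),K(c),np.array([c["k1"],0,0,0.]))[0,0]
    R=cv2.Rodrigues(np.array(c["rvec"]))[0]; return -R.T@np.array(c["tvec"]), R.T@np.array([*p,1])
def at(c,uv,z):
    o,d=ray(c,uv); return o+d*(z-o[2])/d[2]
def proj(c,P):
    return cv2.projectPoints(np.array(P,float).reshape(-1,3),np.array(c["rvec"]),np.array(c["tvec"]),K(c),np.array([c["k1"],0,0,0.]))[0][:,0]
def tri(obs): # [(c,uv),...] -> point, residual
    A=np.zeros((3,3));b=np.zeros(3);L=[]
    for c,uv in obs:
        o,d=ray(c,uv);d/=np.linalg.norm(d);M=np.eye(3)-np.outer(d,d);A+=M;b+=M@o;L.append((M,o))
    x=np.linalg.solve(A,b);return x,max(np.linalg.norm(M@(x-o)) for M,o in L)
E
python3 - <<'E'
from h import *
c=robot.get_calibration("top")
for n,u,z in [("glasses",(453,310),.04),("key",(239,367),.004),("pot",(335,316),.05),("pw",(545,350),.02),("case",(190,289),.02),("dish",(475,221),.02),("saucer",(606,282),.01),("letters",(318,227),.012),("red",(547,424),.04),("mug",(565,180),.09),("stapler",(220,180),.06)]:
    print(n,at(c,np.array(u)*.7,z).round(3))
s=robot.observe(); print(s["tool_pos"],s["tcp_rot"])
w=robot.get_calibration("wrist");R=cv2.Rodrigues(w["rvec"])[0];T=Ro.from_euler("xyz",s["tcp_rot"],degrees=True).as_matrix()
print("cam in tool",T.T@(-R.T@w["tvec"]-s["tool_pos"]),"\n",(T.T@R.T).round(3))
for p in [(.4,.2,.4),(.4,.2,.35),(.45,.15,.35),(.4,-.2,.4),(.4,0,.4)]:
  for y in (0,90,180,-90): print(p,y,robot.ik(p,[180,0,y]))
E
```

```text
glasses [ 0.452 -0.118  0.04 ]
key [0.347 0.306 0.004]
pot [0.442 0.112 0.05 ]
pw [ 0.372 -0.299  0.02 ]
case [0.502 0.402 0.02 ]
dish [ 0.635 -0.168  0.02 ]
saucer [ 0.508 -0.43   0.01 ]
letters [0.627 0.15  0.012]
red [ 0.231 -0.292  0.04 ]
mug [ 0.696 -0.335  0.09 ]
stapler [0.712 0.337 0.06 ]
[0.15751    0.57875362 0.30321641] [-1.79936838e+02 -1.46456764e-02  1.64770816e+02]
cam in tool [ 0.07362057 -0.00075018 -0.07072522] 
 [[ 0.    -0.958 -0.287]
 [ 1.    -0.     0.   ]
 [-0.    -0.287  0.958]]
(0.4, 0.2, 0.4) 0 [   9.71940313  -17.79345908   -6.53261109  101.260848      0.
 -170.28059687]
(0.4, 0.2, 0.4) 90 [  9.71940313 -17.79345908  -6.53261109 101.260848     0.
  99.71940313]
(0.4, 0.2, 0.4) 180 [  9.71940313 -17.79345908  -6.53261109 101.260848     0.
   9.71940313]
(0.4, 0.2, 0.4) -90 [  9.71940313 -17.79345908  -6.53261109 101.260848     0.
 -80.28059687]
(0.4, 0.2, 0.35) 0 [   9.71940313  -19.78724466  -13.45880492   96.32843974    0.
 -170.28059687]
(0.4, 0.2, 0.35) 90 [  9.71940313 -19.78724466 -13.45880492  96.32843974   0.
  99.71940313]
(0.4, 0.2, 0.35) 180 [  9.
[... 594 characters left out ...]
  -6.53261109 101.260848     0.
 136.58930078]
(0.4, -0.2, 0.4) 90 [-43.41069922 -17.79345908  -6.53261109 101.260848     0.
  46.58930078]
(0.4, -0.2, 0.4) 180 [-43.41069922 -17.79345908  -6.53261109 101.260848     0.
 -43.41069922]
(0.4, -0.2, 0.4) -90 [ -43.41069922  -17.79345908   -6.53261109  101.260848      0.
 -133.41069922]
(0.4, 0, 0.4) 0 [-18.9050013  -25.89466635 -12.71235488 103.18231147   0.
 161.0949987 ]
(0.4, 0, 0.4) 90 [-18.9050013  -25.89466635 -12.71235488 103.18231147   0.
  71.0949987 ]
(0.4, 0, 0.4) 180 [-18.9050013  -25.89466635 -12.71235488 103.18231147   0.
 -18.9050013 ]
(0.4, 0, 0.4) -90 [ -18.9050013   -25.89466635  -12.71235488  103.18231147    0.
 -108.9050013 ]
```

```bash
python3 - <<'E'
from h import *
import pickle
D={"top":(robot.get_calibration("top"),robot.grab_frame("top")),"scene":(robot.get_calibration("scene"),robot.grab_frame("scene"))}
for i,p in enumerate([(.40,.22,.4),(.40,-.22,.4)]):
    robot.move_pose(p,[180,0,180]); c=robot.get_calibration("wrist"); f=robot.grab_frame("wrist"); D[f"w{i}"]=(c,f)
    cv2.imwrite(f"pics/w{i}.png",cv2.resize(f,(800,600),interpolation=cv2.INTER_CUBIC)); print(robot.observe()["time"])
pickle.dump(D,open("D.pkl","wb"))
E
```

```text
1.875
3.5417
```

View pics/w0.png

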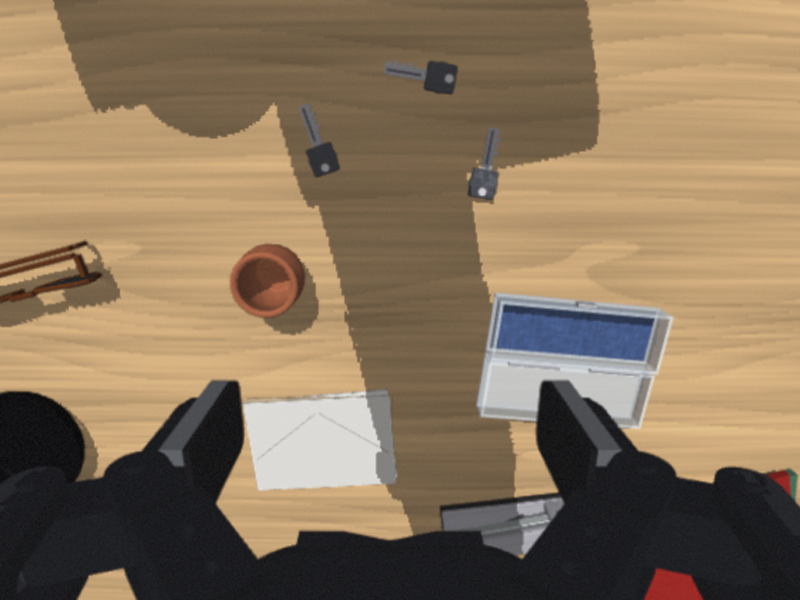

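View pics/w1.png

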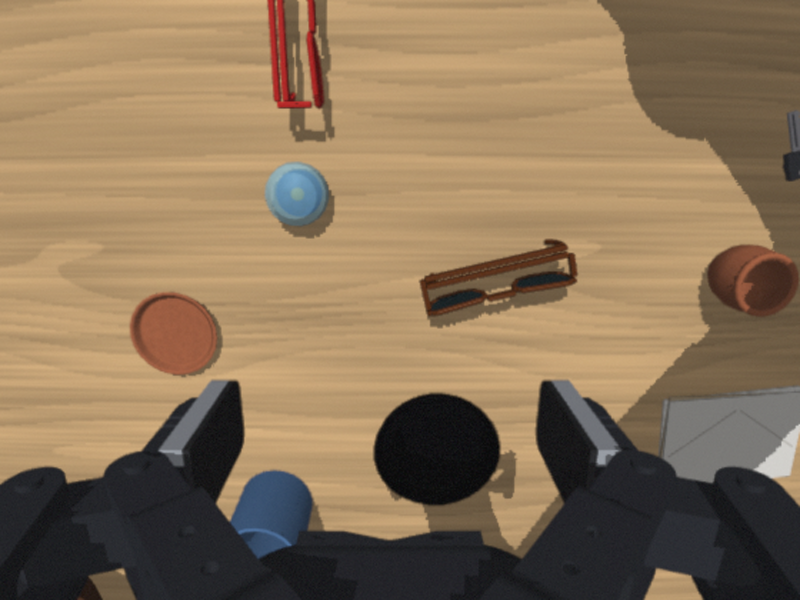

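w0 (800 px): target key head (483,184) with its blade tip at (494,129), pot rim (267,282), letters centre (322,442), case lined half (575,335). w1: glasses centre (500,280) with lenses on the lower (+x) side, paperweight (297,194), saucer (175,333), dish (437,449). I'll zoom in on the parts where edges matter.

```bash
python3 - <<'E'
from h import *
import pickle
D=pickle.load(open("D.pkl","rb"))
def z(n,u,v,s):  # 560-px origin, scale
    w,h=int(400/s),int(300/s); return cv2.resize(D[n][1][v:v+h,u:u+w],(400,300),interpolation=cv2.INTER_CUBIC)
print([int(400/s) for s in(5,3)])
cv2.imwrite("pics/z.png",np.vstack([np.hstack([z("top",280,190,5),z("w1",285,150,3)]),np.hstack([z("top",95,155,5),z("w0",335,198,2.8)])]))
E
```

```text
[80, 133]
```

View pics/z.png

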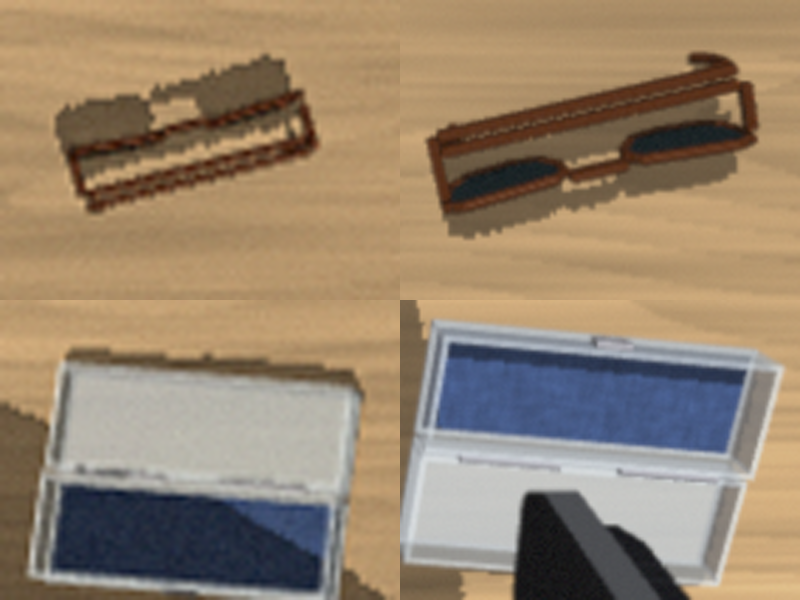

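Zoom panels: the glasses' front top edge runs (68,152)–(303,97) in top and (447,208)–(757,140) in wrist. The case's lined rim corners are (433,322), (783,368), (413,440) and (755,475) in the wrist panel.

```bash
cat > meas.py <<'E'
from h import *
import pickle
D=pickle.load(open("D.pkl","rb"))
a=np.array
S=lambda u:a(u)*.7
G=lambda u:a([280,190])+a(u)/5
H=lambda u:a([285,150])+a(u)/3.004
C=lambda u:a([95,155])+a(u)/5
W=lambda u:a([335,198])+a(u)/a([2.817,2.804])
F={ "g_front+y":{"top":G((68,152)),"w1":H((357,140))},"g_front-y":{"top":G((303,97)),"w1":H((47,208))},
"g_temp-y":{"top":G((316,146)),"w1":H((30,140))},"g_temp+y":{"top":G((92,208)),"w1":H((340,70))},
"key_head":{"top":S((239,360)),"w0":S((483,184))},"key_tip":{"top":S((237,384)),"w0":S((494,129))},
"pot_rim":{"top":S((335,316)),"w0":S((268,282)),"w1":S((767,281))},
"pw":{"top":S((545,350)),"w1":S((297,194))},
"saucer":{"top":S((606,282)),"w1":S((175,333))},"dish":{"top":S((475,221)),"w1":S((437,449))},
"L-x-y":{"top":S((357,250)),"w0":S((245,403))},"L-x+y":{"top":S((285,256)),"w0":S((388,392))},"L+x+y":{"top":S((280,202)),"w0":S((396,482))},"L+x-y":{"top":S((354,198)),"w0":S((258,489))},
"C-x-y":{"top":C((338,297)),"w0":W((33,22))},"C-x+y":{"top":C((31,278)),"w0":W((383,68))},"Chinge-y":{"top":C((345,198)),"w0":W((13,140))},"Chinge+y":{"top":C((45,172)),"w0":W((355,175))},
"Clid-y":{"top":C((358,90)),"w0":W((5,265))},"Clid+y":{"top":C((62,62)),"w0":W((318,283))}}
if __name__=="__main__":
    for k,o in F.items():
        x,r=tri([(D[n][0],u) for n,u in o.items()])
        zr={"g":.043,"k":.006,"p":.057,"s":.011,"d":.022,"L":.012,"C":.026}[k[0]] if k!="pw" else .02
        print(k,x.round(4),f"{r*1e3:.1f}mm"," @z:",*[at(D[n][0],u,zr)[:2].round(4) for n,u in o.items()])
    print(robot.tip_reach)
E
python3 meas.py
```

```text
g_front+y [ 0.4432 -0.0518  0.0378] 0.1mm  @z: [ 0.4426 -0.0515] [ 0.4418 -0.0538]
g_front-y [ 0.472  -0.1837  0.0431] 0.1mm  @z: [ 0.4719 -0.1837] [ 0.472  -0.1837]
g_temp-y [ 0.4449 -0.1912  0.0338] 0.4mm  @z: [ 0.4443 -0.1901] [ 0.4421 -0.1916]
g_temp+y [ 0.4114 -0.0644  0.044 ] 0.3mm  @z: [ 0.4112 -0.0644] [ 0.4119 -0.0641]
key_head [0.3605 0.3044 0.0105] 0.6mm  @z: [0.3611 0.3058] [0.3604 0.3048]
key_tip [ 0.3127  0.3194 -0.035 ] 1.7mm  @z: [0.3142 0.3087] [0.3126 0.3122]
pot_rim [0.4402 0.1142 0.0518] 2.4mm  @z: [0.441  0.1118] [0.4386 0.1167] [0.4377 0.1112]
pw [ 0.3744 -0.3118 -0.0362] 0.4mm  @z: [ 0.3723 -0.2991] [ 0.3689 -0.3014]
saucer [ 0.509  -0.4348 -0.001 ] 1.2mm  @z: [ 0.5078 -0.4297] [ 0.5039 -0.4304]
dish [ 0.6374 -0.1695  0.0067] 0.8mm  @z: [ 0.6341 -0.1681] [ 0.6267 -0.1705]
L-x-y [0.5798 0.0717 0.0096] 0.4mm  @z: [0.5791 0.0713] [0.5788 0.0727]
L-x+y [0.5703 0.2183 0.0029] 0.5mm  @z: [0.5683 0.2164] [0.5657 0.2188]
L+x+y [6.831e-01 2.285e-01 2.000e-04] 1.1mm  @z: [0.6802 0.2275] [0.6736 0.2273]
L+x-y [0.6882 0.0765 0.007 ] 0.8mm  @z: [0.6873 0.0769] [0.6837 0.0775]
C-x-y [ 0.4707  0.3267 -0.0153] 0.1mm  @z: [0.4659 0.3164] [0.4584 0.3177]
C-x+y [0.4778 0.4832 0.0361] 0.3mm  @z: [0.4788 0.4872] [0.4815 0.489 ]
Chinge-y [0.5241 0.3155 0.0136] 1.2mm  @z: [0.5223 0.3137] [0.5184 0.3117]
Chinge+y [0.5381 0.4824 0.0272] 1.2mm  @z: [0.539  0.4818] [0.5381 0.4842]
Clid-y [0.5837 0.3084 0.0313] 2.1mm  @z: [0.5845 0.3075] [0.5873 0.3117]
Clid+y [0.6033 0.4774 0.0201] 0.8mm  @z: [0.6023 0.4745] [0.5994 0.4748]
0.0726
```

```bash
python3 - <<'E'
from h import *
P=[.42,.02]
robot.move_pose([*P,.12],[180,0,90])
for w in (.085,.06,.036,.024):
    robot.set_gripper(w); r=robot.line_to([*P,.05],vel=.03 if w==.085 else .02,guard=4)
    s=robot.observe(); print(w,s["gripper_width"],robot.tip_reach,r,s["tool_pos"],s["ft_force"],s["time"])
    if not r: break
    robot.line_to([*P,s["tool_pos"][2]+.012],vel=.1)
robot.line_to([*P,.15],vel=.2)
E
```

```text
0.085 0.08527598104193351 0.0726 True [0.41999455 0.01999717 0.0595584 ] [-1.74579144  0.33580535  7.48056074] 7.35
0.06 0.0602380436947585 0.0726 True [0.42019365 0.01995029 0.06754072] [-1.51058893  0.07884424  4.55004247] 8.45
0.036 0.03589371996697277 0.0726 True [0.42016233 0.01996761 0.07161602] [-1.09131454  0.73572966  6.22026694] 9.7333
0.024 0.024150973777517678 0.0726 True [0.42004432 0.02000951 0.07257266] [-0.64811578  0.56663429  5.39915592] 11.0667
```

```bash
cat >> h.py <<'E'
def up(v=.22,vel=.3):
    p=robot.observe()["tool_pos"]; robot.line_to([p[0],p[1],v],vel=vel)
def pick(xy,yaw,z,pre,shut):
    robot.set_gripper(pre); robot.move_pose([*xy,.2],[180,0,yaw]); robot.line_to([*xy,z+.03],vel=.25)
    hit=robot.line_to([*xy,z],vel=.06,guard=8); robot.set_gripper(shut); robot.pause(.2)
    s=robot.observe(); print("pick hit",hit,s["tool_pos"].round(4),"w",s["gripper_width"],s["gripper_force"]); up()
    s=robot.observe(); print("lifted w",s["gripper_width"],s["gripper_force"],s["time"])
def place(xy,yaw,z,op,guard=3):
    robot.move_pose([*xy,.22],[180,0,yaw]); robot.line_to([*xy,z+.015],vel=.2)
    hit=robot.line_to([*xy,z-.004],vel=.02,guard=guard); s=robot.observe()
    print("place hit",hit,s["tool_pos"].round(4),"nominal z",z,s["ft_force"].round(1),s["time"])
    robot.pause(.2); robot.set_gripper(op); robot.pause(.2)
def shot(name):
    import pickle
    c=robot.get_calibration("wrist"); f=robot.grab_frame("wrist"); pickle.dump((c,f),open(name+".pkl","wb"))
    return c,f
def save(name,c,f,pts=()):
    g=cv2.resize(f,(800,600),interpolation=cv2.INTER_CUBIC)
    for P in pts: cv2.polylines(g,[np.int32(proj(c,P)/.7*1).reshape(-1,1,2)],True,(0,255,0),1)
    cv2.imwrite(f"pics/{name}.png",g)
E
python3 - <<'E'
from h import *
pick((.4424,-.1225),102.5,.1007,.06,.02)
robot.move_pose([.5005,.4005,.22],[180,0,84.4])
c,f=shot("hov")
R=Ro.from_euler("z",-5.6,degrees=True).as_matrix(); o=np.array([.5005,.4005,0])
box=lambda x0,x1,z:[o+R@np.array(p) for p in((x0,-.083,z),(x1,-.083,z),(x1,.083,z),(x0,.083,z))]
save("hov",c,f,[box(-.03,.03,.028),box(.033,.093,.024)]); print(robot.observe()["time"])
E
```

```text
pick hit False [ 0.4429 -0.1228  0.1015] w 0.034014344683690516 60.24740695953369
lifted w 0.03440954457103074 59.63673233985901 15.0917
17.05
```

View pics/hov.png

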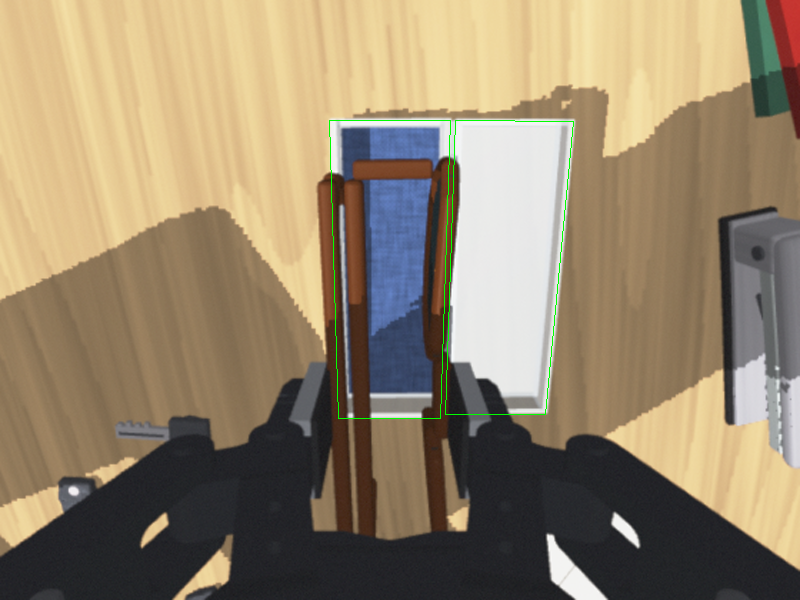

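The case overlay matches the picture. The glasses are held square, with their +y end at (393,163). I'll check how they sit along y, then place them.

```bash
python3 - <<'E'
from h import *
import pickle
c,f=pickle.load(open("hov.pkl","rb"))
p=at(c,np.array((393,161))*.7,.157); R=Ro.from_euler("z",-5.6,degrees=True).as_matrix()
e=R.T@(p-[.5005,.4005,p[2]]); print("end",e); dy=.070-e[1]; print("shift",dy)
dy=np.clip(dy,-.006,.006)
t=np.array([.5005,.4005,0])+R@[0,dy,0]
place(t[:2],84.4,.1045,.052); up(.2)
print(robot.observe()["time"])
q=t+R@[0,-.0,0]
c,f=shot("g2"); save("g2",c,f)
E
```

```text
end [0.00073913 0.06735065 0.        ]
shift 0.002649351505154024
place hit True [0.5006 0.4031 0.1045] nominal z 0.1045 [-1.1 -0.1  5.7] 18.6667
19.85
```

View pics/g2.png

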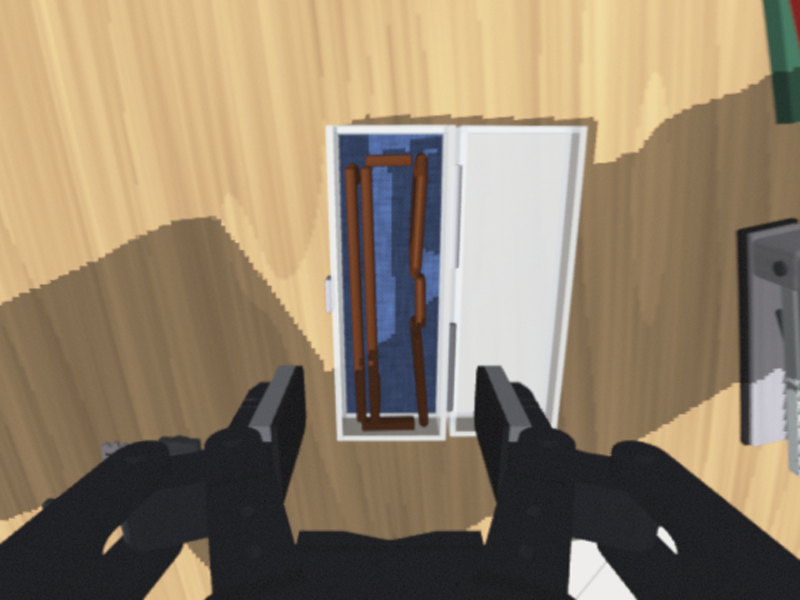

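The glasses stand upright, fully inside the blue-lined half. Next the key.

```bash
python3 - <<'E'
from h import *
pick((.3607,.3053),173.7,.0742,.05,.012)
place((.650,-.169),180,.0795,.042); up(.22)
robot.line_to([.60,-.169,.22],vel=.2)
c,f=shot("k2"); save("k2",c,f); print(robot.observe()["time"])
E
```

```text
pick hit False [0.3611 0.3055 0.0749] w 0.021407268055837574 59.262685775756836
lifted w 0.021724257925006617 58.67019295692444 23.9333
place hit True [ 0.6499 -0.169   0.08  ] nominal z 0.0795 [-1.6  0.5  6.1] 27.4167
29.2167
```

View pics/k2.png

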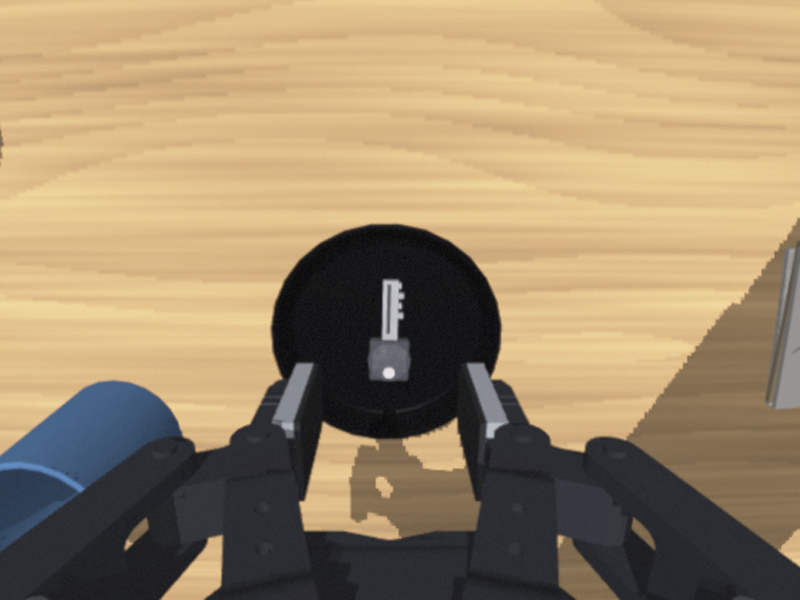

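The key lies flat at the middle of the dish. Now the pot.

```bash
python3 - <<'E'
from h import *
pick((.4398,.1125),180,.0805,.085,.05)
place((.507,-.430),180,.0845,.085); up(.3)
robot.move_pose([.42,-.33,.32],[180,0,180])
c,f=shot("p2")
th=np.linspace(0,2*np.pi,40); cir=lambda x,y,r,z:[(x+r*np.cos(t),y+r*np.sin(t),z) for t in th]
save("p2",c,f,[cir(.507,-.43,.044,.011),cir(.3707,-.3,.0285,.016)]); print(robot.observe()["time"])
E
```

```text
pick hit False [0.4404 0.1125 0.0816] w 0.060513578401542964 64.92683888180181
lifted w 0.06061347882982492 65.16016645822674 33.2917
place hit True [ 0.5069 -0.4299  0.0857] nominal z 0.0845 [-0.8  0.1  4.6] 36.7
38.9917
```

View pics/p2.png

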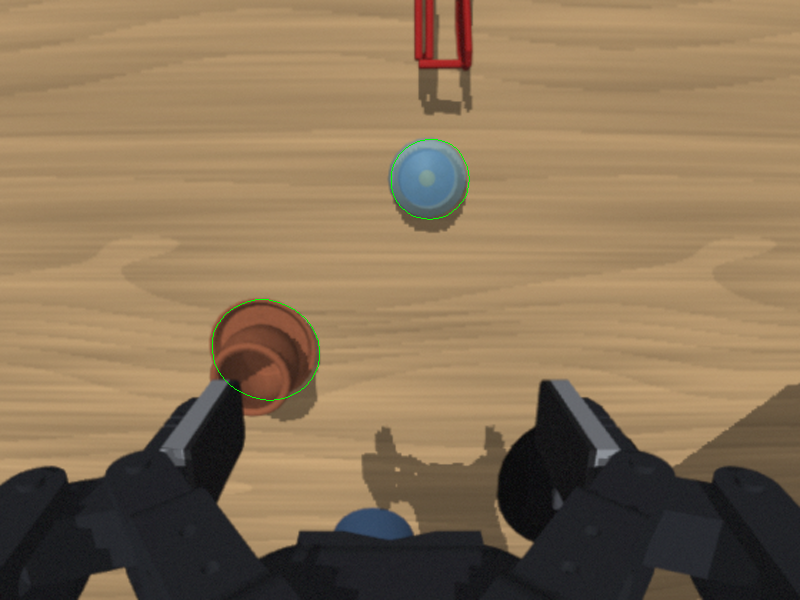

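The pot stands upright in its saucer, and the outline fits the paperweight at (428,180). Last, the paperweight.

```bash
python3 - <<'E'
from h import *
pick((.3707,-.3),180,.0702,.085,.045)
place((.628,.148),180,.0825,.085); up(.3)
robot.move_pose([.55,.148,.3],[180,0,180])
c,f=shot("pw2"); save("pw2",c,f); print(robot.observe()["time"])
E
```

```text
pick hit False [ 0.371  -0.3004  0.0713] w 0.05424097988580632 63.29013525042683
lifted w 0.05424330685216203 63.425446464680135 42.2583
place hit True [0.6279 0.148  0.0833] nominal z 0.0825 [-0.3  0.   4.9] 45.5833
47.7417
```

View pics/pw2.png

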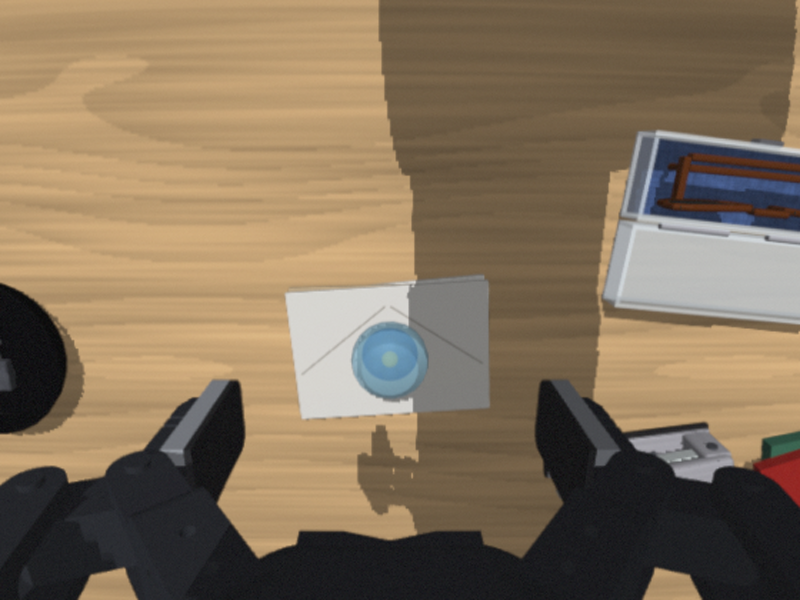

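The paperweight (390,361) sits near the letters' middle. I'll check the offset in mm.

```bash
python3 - <<'E'
from h import *
import pickle
c,f=pickle.load(open("pw2.pkl","rb"))
P=[at(c,np.array(u)*.7,.012)[:2] for u in((286,293),(488,277),(490,408),(302,419))]
print(np.mean(P,0),[np.linalg.norm(P[i]-P[(i+1)%4]).round(4) for i in range(4)], at(c,np.array((390,361))*.7,.028))
E
```

```text
[0.62689539 0.1490533 ] [np.float64(0.1491), np.float64(0.1077), np.float64(0.1503), np.float64(0.1053)] [0.62720944 0.14805558 0.028     ]
```

It is within about 1 mm of the middle, so I'm handing in.

```bash
python3 - <<'E'
from plant import robot
print(robot.job_done())
E
```

```text
the job is handed in; nothing more can be done
None
```

All four things are back in their homes, placed in the order asked, and the job was handed in at about 48 s of the 104 s allowed; the pictures taken after each placing looked right, but the judge's verdict was not shown.

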